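Issue the last ampoule and tag its bin for reorder

TASK

Take the single brown glass ampoule out of its sloping bin and lay it gently, without dropping it, flat on the floor of the shallow blue tray. Then, because that bin is now empty, pick the red reorder tag off the worktop and lay it flat on the floor of the bin the brown ampoule came from. Leave the ampoules in the other two bins where they lie.

Things in the scene. Friction and masses are not known exactly. Their poses are not given: they have to be found in the camera images.
- ampoule: Plain brown glass ampoule, 76 mm long, the only one in bin_brown, 12 g. Origin: centre of its underside, on the bin floor; z square to that floor, y along it. Thick body 14 mm wide and high, y = -5 to +37 mm (grip across x near y = +15 mm); thin 6 mm neck, y = -38 to -6 mm, 4 to 10 mm above the underside.
- bin_brown: Pale open bin with a brown card on its front, one of three alike in a row (order varies) on a sloping stand. Outside 118 (x) x 98 (y) x 32 (z) mm, walls and floor 3 mm, inside 112 x 92 mm: fully opened fingers do not fit. Origin: centre of its underside; floor at z = 3 mm. Tilted 0.2 rad: x rises away from the robot, z is square to the floor. Holds the brown ampoule. Fixed.
- bin_yellow: The same kind of bin with a yellow card on its front, holding two ampoules with yellow labels; fixed, same frame and sizes as bin_brown.
- bin_purple: The same kind of bin with a dark purple-red card on its front, holding two white ampoules; fixed, same frame and sizes as bin_brown.
- tray: Shallow blue plastic tray on the worktop to the left, outside 120 (x) x 160 (y) x 18 (z) mm, with a small lip of 3 mm all round; walls and floor 4 mm thick. Origin: centre of its underside; floor surface at z = 4 mm, rim at z = 18 mm; z up. Fixed.
- tag: Red plastic reorder tag lying flat on the worktop in front of the bins, 60 (x) x 36 (y) x 5 (z) mm, with a paper field and an eyelet near one end. Origin: centre of its underside; z up. 20 g.
- yellow_a: Amber ampoule with a bright yellow label, 62 mm long, 12 mm thick, one of two in bin_yellow; it lies along the bin, origin at the centre of its underside, y along it, rounded base at +y, thin neck at -y. A bystander.
- yellow_b: Amber ampoule with a bright yellow label, 62 mm long, 12 mm thick, one of two in bin_yellow; it lies along the bin, origin at the centre of its underside, y along it, rounded base at +y, thin neck at -y. A bystander.
- white_a: White ampoule with a dark purple-red band and a green ring at its base, 67 mm long, 12 mm thick, one of two in bin_purple; it lies along the bin, origin at the centre of its underside, y along it, rounded base at +y, thin neck at -y. A bystander.
- white_b: White ampoule with a dark purple-red band and a green ring at its base, 67 mm long, 12 mm thick, one of two in bin_purple; it lies along the bin, origin at the centre of its underside, y along it, rounded base at +y, thin neck at -y. A bystander.

How it is judged:
By the outcome, as a careful person would: the job done as asked, in the order asked, and still so for the second after the job is handed in, with the robot touching nothing.
It also fails if it takes over 64 s, if anything falls off the work surface, if the arm or the gripper's body presses on something with over 40 N, if the wrist force passes 120 N, or if a joint passes its speed limit or range.

ROBOT

A 6-joint arm with a two-finger parallel gripper is mounted at the origin on a cart in front of the work surface, level with it; the furniture and walls round the work are solid. World frame = base frame: x ahead of the robot, y to its left, z up, the work surface at z = 0. Lengths are in mm, angles in rad, forces in N, time in s.
With the tool pointing down it reaches from about 300 to 775 mm from the base axis. Payload 14.6 kg.
Tool frame: the origin (TCP) lies at the very end of the fingers, on their centre line; the grasp point (between the pads) lies 19 mm behind it; z points along the fingers, y is the line along which they close (so a half turn about z gives the same grasp; the last joint's range is limited). The gripper opens to 85 mm and grips with 20 to 120 N. Pads are 22 mm wide; open, the fingers measure 114 mm over their backs; the gripper's body (76 mm by 85 mm) begins 54 mm behind the grasp point. The pads swing forward as they close: fully open they stand 13 mm farther back than shut.
Start: joints at [-1.25, 0.3, 1.521, -0, 1.321, -0.067], TCP at [207.976, -509.152, 231.281] pointing down, gripper open.
Joint ranges: [-3.03, 3.03], [-0.79, 2.21], [0.23, 2.52], [-1.04, 4.18], [0, 3.07], [-2.55, 2.55]. Speed limits (rad/s): [2.22, 2.22, 2.57, 3.14, 3.14, 3.14].

INTERFACE

Orientations are given as [roll, pitch, yaw] about the fixed x, y, z axes, in that order (R = Rz(yaw) Ry(pitch) Rx(roll)).
In Python, from workcell import get_state, cams, bot gives the robot as it stands.
- The arm moves only by the tool servo_tool, never from a script. Its argument "motion" is a list of rows, each a list of 5 numbers: the closure, from 0 (fully open) to 1 (shut), then the shift along the tool's x, y, z in cm, then the turn about the tool's z in rad. A call has 1 to 12 rows; each row shifts and turns the commanded pose from where the row before left it, along the tool's axes as they then stand; what a row does not reach is not made up. A row lasts 1/10 s, in which the tool goes at most 50 mm and 8.59 degrees, less where a joint would pass 70% of its speed; a pose out of reach is approached as far as the arm can. A call is refused whole if a number of a shift passes 5 or a number of a turn 0.15, either way. A call with a gripper value outside its range is refused whole. The fingers move at their own pace and stop on an object; the grip force is fixed at half the most. Time passes only in rows, so rows that do not move let the fingers close. It gives the time, the measured TCP pose, the force, the opening and the grip force at its end, in the units of the state.
- get_state(): the state, without advancing time (a new reading comes with each control period).
- cams.camera(name): name is "scene" or "top"; returns the picture (480x640x3 uint8, red, green, blue); there is no depth.
- cams.get_calibration(name): a dict with "fov_y" (degrees; the focal length in pixels is half the picture's height over the tangent of half this angle, whatever the lens; pixels are square), "cx", "cy" (the principal point, pixels), "cam_to_world" (4x4, takes a point from camera to world coordinates). Camera axes: x right, y up, looking along -z (the intrinsics and any distortion apply to the point x, -y, -z); pixel columns grow to the right and rows downward; lengths in mm; the calibration is good to about 2 mm. A picture is of the moment at which its call begins. get_calibration takes no time and is no camera call.
- bot.finish_job(): hands the job in; it is judged then, once.
The state is a dict: "clock": time; "joint_positions": joint angles; "qd": joint speeds; "tau": joint torques, N m; "position": TCP position; "orientation": TCP orientation; "contact_force": force on the tool from outside, world axes, zero at the start; "torque": the same for the moment, N m; "width": finger opening in mm; "finger_force": force on a finger pad.
Only numpy, scipy, OpenCV 4.12 (cv2) and the standard library are available. Lean on these libraries where they do the work, as an engineer would, in place of code of your own. Each camera call takes 0.05 s, during which the arm holds its last target. There are 200 camera calls.

## Working session

There is one attempt and no reset: what is moved stays moved. The work goes in short steps, Python scripts to look and compute and a tool call to move; the robot and the scene stay as the last step left them, time stands still between calls to the robot, and variables do not carry over. Pictures are saved under pics/ and viewed, at most 10 in all, crops included, and the job is handed in when it is done.

Besides the shell and the picture viewer there is one more tool, called after ">>>" as name([rows], argument=value, ...), one row to a line, values as JSON. servo_tool: Moves the arm, as the interface text tells. Its arguments: {"type":"object","properties":{"motion":{"type":"array","items":{"type":"array","items":{"type":"number"}}}},"required":["motion"]}

```bash
mkdir -p pics
cat > h.py <<'E'
import numpy as np, cv2
from workcell import get_state, cams, bot
def shot(n,f):
    im=cams.camera(n); cv2.imwrite('pics/'+f,im[:,:,::-1]); return im
E
python3 - <<'E'
from h import *
for n in('scene','top'):
    shot(n,n+'1.png'); print(n,cams.get_calibration(n))
print(get_state())
E
ls
```

```text
scene {'fov_y': 45.02499453131704, 'cx': 317.842428988486, 'cy': 248.60966830109743, 'cam_to_world': array([[-9.11971524e-01,  1.91362337e-01, -3.62888958e-01,
         1.92297096e+02],
       [-4.09927284e-01, -4.60317967e-01,  7.87443325e-01,
         6.73621734e+02],
       [-1.63573122e-02,  8.66883974e-01,  4.98241521e-01,
         4.97367966e+02],
       [ 0.00000000e+00,  0.00000000e+00,  0.00000000e+00,
         1.00000000e+00]])}
top {'fov_y': 49.179732438238645, 'cx': 325.33439357301353, 'cy': 240.28226570158014, 'cam_to_world': array([[-7.85554028e-02,  9.72749463e-01, -2.18145663e-01,
         3.51133897e+02],
       [-9.96887434e-01, -7.51857579e-02,  2.37180433e-02,
        -2.48871493e+01],
       [ 6.67026689e-03,  2.19329851e-01,  9.75627964e-01,
         9.07380685e+02],
       [ 0.00000000e+00,  0.00000000e+00,  0.00000000e+00,
         1.00000000e+00]])}
{'clock': 0.1, 'joint_positions': array([-1.24958021e+00,  3.00420739e-01,  1.52153599e+00,  4.73458152e-06,
        1.32071213e+00, -6.65894073e-02]), 'qd': array([ 3.73542365e-04, -2.22327981e-03, -1.70999652e-03, -5.83587785e-04,
       -9.96315711e-05,  1.73617859e-03]), 'tau': array([ 7.95918022e-04, -5.44381213e+01, -3.62371230e+01, -2.67425020e-05,
        3.06963608e-03, -2.36436824e-05]), 'position': array([ 207.92126844, -508.94799198,  230.76801632]), 'orientation': array([-3.14051914e+00, -7.61869485e-05,  3.87804313e-01]), 'contact_force': array([0.09986312, 0.92787536, 0.41234666]), 'torque': array([0.02305367, 0.04317908, 0.01754338]), 'finger_force': 0.0, 'width': 85.20646656303296}
h.py
pics
```

View pics/scene1.png

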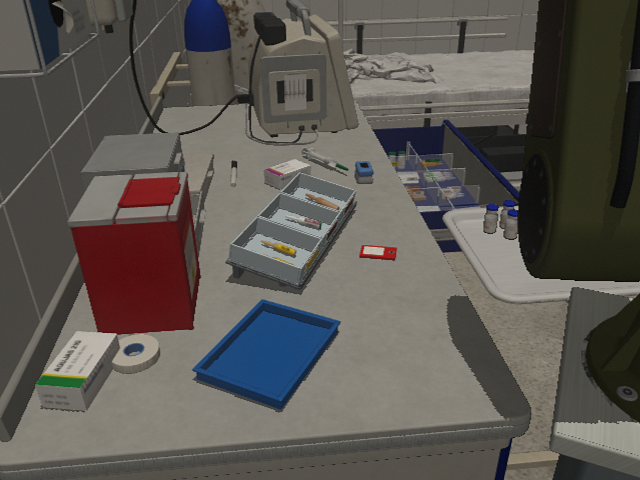

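View pics/top1.png

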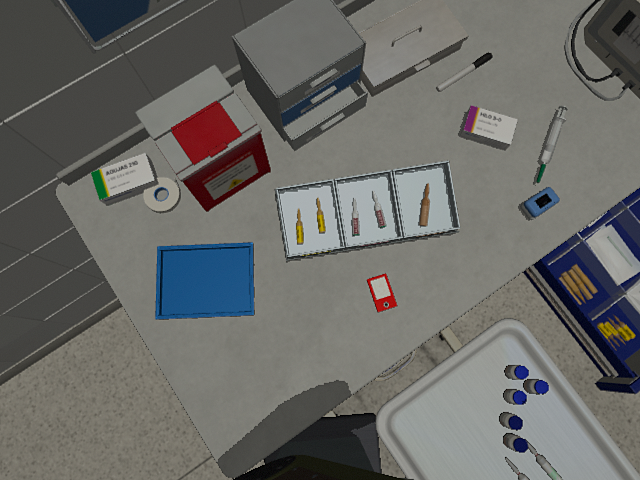

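The top view shows the tray at (205,281), the tag at (381,292) and the brown ampoule at (426,205). The ampoule lies in the right-hand bin with its neck pointing away from the robot. In the scene view the brown bin is the farthest one, near (320,200). I'll enlarge both.

Run:
```python
import cv2,numpy as np
t=cv2.imread('pics/top1.png');s=cv2.imread('pics/scene1.png')
a=cv2.resize(t[155:270,265:470],None,fx=3.9,fy=3.9,interpolation=cv2.INTER_CUBIC)[:,:800]
cv2.imwrite('pics/tc.png',a)
b=cv2.resize(s[165:290,225:365],None,fx=4.5,fy=4.5,interpolation=cv2.INTER_CUBIC)
cv2.imwrite('pics/sc.png',b)
```

```text
(no output)
```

View pics/tc.png

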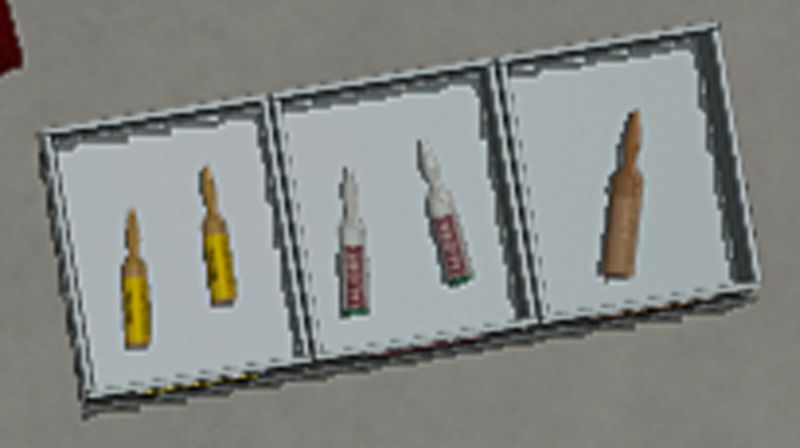

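View pics/sc.png

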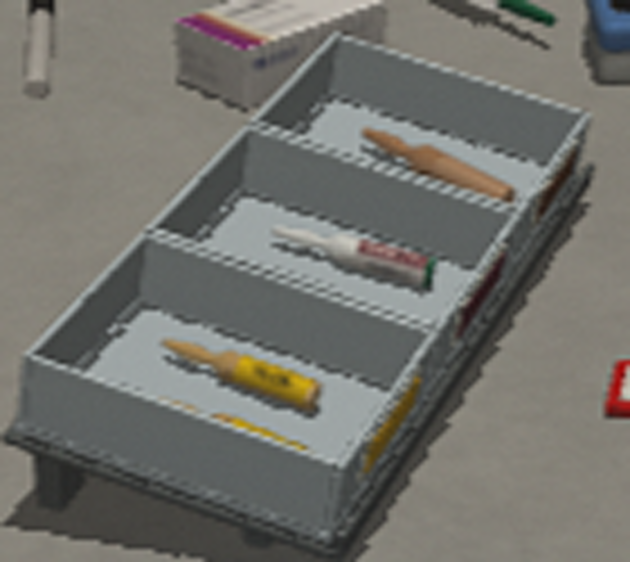

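The crops confirm it: the brown-carded bin is the right-hand one, and its rim corners and the ampoule's tip and base show clearly in both views. I'll triangulate those points.

```bash
cat >> h.py <<'E'
def ray(n,u,v):
    c=cams.get_calibration(n); f=240/np.tan(np.radians(c['fov_y']/2)); M=c['cam_to_world']
    d=M[:3,:3]@np.array([(u-c['cx'])/f,-(v-c['cy'])/f,-1]); return M[:3,3],d/np.linalg.norm(d)
def plane(n,u,v,z):
    o,d=ray(n,u,v); return o+d*(z-o[2])/d[2]
def tri(a,b):
    o,d=ray('top',*a); p,e=ray('scene',*b)
    s=np.linalg.lstsq(np.c_[d,-e],p-o,rcond=None)[0]; x=o+s[0]*d; y=p+s[1]*e
    return (x+y)/2,np.linalg.norm(x-y)
def mask(im,lo,hi,box):
    h=cv2.cvtColor(im,cv2.COLOR_RGB2HSV); m=cv2.inRange(h,np.array(lo),np.array(hi)); k=np.zeros_like(m)
    x0,y0,x1,y1=box; k[y0:y1,x0:x1]=m[y0:y1,x0:x1]; return k
def big(m): return max(cv2.findContours(m,0,1)[0],key=cv2.contourArea)
E
python3 - <<'E'
from h import *
np.set_printoptions(precision=1,suppress=True)
T=lambda x,y:(265+x/3.9-.4,155+y/3.9-.4); S=lambda x,y:(225+x/4.5-.4,165+y/4.5-.4)
for k,a,b in [('FR',(718,25),(338,35)),('NR',(760,287),(588,113)),('FL',(42,133),(25,355)),('NL',(85,400),(340,465)),('tip',(636,110),(365,132)),('base',(620,277),(511,193))]:
    print(k,*tri(T(*a),S(*b)))
im=cv2.imread('pics/top1.png')[:,:,::-1].copy(); sm=cv2.imread('pics/scene1.png')[:,:,::-1].copy()
for n,i,nm,lo,hi,bx,z in [('top',im,'tray',(95,100,40),(125,255,255),(140,230,270,330),18),('scene',sm,'tray',(95,100,40),(125,255,255),(190,290,350,410),18),
  ('top',im,'tag',(0,120,80),(10,255,255),(360,265,405,320),5),('scene',sm,'tag',(0,120,80),(10,255,255),(350,235,405,265),5)]:
    c=big(mask(i,lo,hi,bx)); w=np.array([plane(n,*p[0],z)[:2] for p in c]).astype(np.float32)
    print(nm,n,cv2.minAreaRect(w));
E
```

```text
FR [ 661.1 -266.    65.8] 0.18935686365946383
NR [ 548.  -274.5   44.5] 1.023548762694811
FL [634.2  31.5  67.7] 1.0187937812740882
NL [521.1  21.7  45.4] 2.081612050060917
tip [ 633.4 -231.9   39.2] 0.9254782840913995
base [ 560.  -217.4   30.5] 0.11165530689430836
tray top ((496.9645690917969, 164.56341552734375), (165.38995361328125, 125.62456512451172), 88.05191802978516)
tray scene ((494.31866455078125, 171.21690368652344), (177.5647430419922, 131.0629119873047), 87.95066833496094)
tag top ((453.9541931152344, -136.23255920410156), (59.808074951171875, 35.574371337890625), 13.045530319213867)
tag scene ((453.3492736816406, -133.43948364257812), (59.39011764526367, 41.72853088378906), 13.529155731201172)
```

>>> servo_tool([
  [0.6,0,0,0,0.146],
  [0.6,0,0,0,0.146],
  [0.6,0,0,0,0.146],
  [0.6,0,0,0,0.146],
  [0.6,0,0,0,0],
])

```text
clock: 0.6
position: [207.9, -509.0, 231.0]
orientation: [-3.141, 0.0, -0.199]
contact_force: [-0.7, 0.2, 0.2]
width: 34.1
finger_force: 0.0
```

```bash
cat >> h.py <<'E'
def go(x,y,z,yaw):
    s=get_state(); psi=s['orientation'][2]; d=np.array([x,y,z])-s['position']
    c,sn=np.cos(psi),np.sin(psi)
    dt=(psi-yaw+np.pi/2)%np.pi-np.pi/2
    print('tool shift cm',np.round([(c*d[0]+sn*d[1])/10,(sn*d[0]-c*d[1])/10,-d[2]/10],2),'turn',round(dt,3),'pos',s['position'].round(1),s['orientation'].round(3),'w',round(s['width'],1),s['contact_force'].round(1),s['joint_positions'].round(2),s['clock'])
E
python3 -c "
from h import *
go(581,-222,140,-.195)"
```

```text
tool shift cm [ 30.91 -35.5    9.1 ] turn -0.004 pos [ 207.9 -509.   231. ] [-3.141  0.    -0.199] w 34.1 [-0.7  0.2  0.2] [-1.25  0.3   1.52  0.    1.32  0.52] 0.6
```

>>> servo_tool([
  [0.6,2.6,-3,0.7,0],
  [0.6,2.6,-3,0.7,0],
  [0.6,2.6,-3,0.7,0],
  [0.6,2.6,-3,0.7,0],
  [0.6,2.6,-3,0.7,0],
  [0.6,2.6,-3,0.7,0],
  [0.6,2.6,-3,0.7,0],
  [0.6,2.6,-3,0.7,0],
  [0.6,2.6,-3,0.7,0],
  [0.6,2.6,-3,0.7,0],
  [0.6,2.6,-3,0.7,0],
  [0.6,2.3,-2.5,0.7,0],
])

```text
clock: 1.8
position: [581.5, -219.6, 146.8]
orientation: [-3.141, 0.0, -0.19]
contact_force: [-1.2, -0.4, 0.5]
width: 34.3
finger_force: 0.0
```

```bash
python3 -c "
from h import *
go(581,-222,100,-.195)"
```

```text
tool shift cm [-0.01  0.25  4.68] turn 0.005 pos [ 581.5 -219.6  146.8] [-3.141  0.    -0.19 ] w 34.3 [-1.2 -0.4  0.5] [-0.42  0.53  1.39  0.    1.21  1.34] 1.8
```

>>> servo_tool([
  [0.6,0,0.1,2.5,0],
  [0.6,0,0.1,2.5,0],
  [0.6,0,0,2,0],
  [0.6,0,0,0,0],
  [0.6,0,0,0,0],
])

```text
clock: 2.3
position: [580.0, -223.2, 77.7]
orientation: [-3.142, 0.0, -0.194]
contact_force: [0.0, -0.2, 1.0]
width: 34.4
finger_force: 0.0
```

Run:
```python
from h import *
go(581,-222,40,-.195)
t=shot('top','t2.png');s=shot('scene','s2.png')
a=cv2.resize(t[150:260,370:480],(440,440),interpolation=2);b=cv2.resize(s[120:230,270:360],(360,440),interpolation=2)
cv2.imwrite('pics/c2.png',np.hstack([a,b])[:,:,::-1])
```

```text
tool shift cm [ 0.07 -0.14  3.77] turn 0.001 pos [ 580.  -223.2   77.7] [-3.142  0.    -0.194] w 34.4 [ 0.  -0.2  1. ] [-0.43  0.61  1.44  0.    1.08  1.34] 2.3
```

View pics/c2.png

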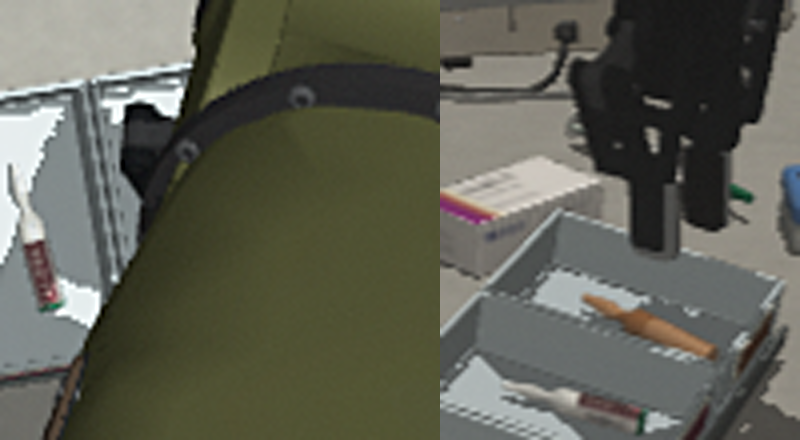

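The scene crop shows the fingers above the bin, straddling the ampoule, with the fingertip at about crop (655,250). The arm blocks the top view. I'll go down slowly.

>>> servo_tool([
  [0.6,0.1,-0.1,2,0],
  [0.6,0,0,1.7,0],
  [0.6,0,0,0.7,0],
  [0.6,0,0,0.4,0],
  [0.6,0,0,0,0],
  [0.6,0,0,0,0],
])

```text
clock: 3.0
position: [581.5, -222.6, 30.2]
orientation: [3.141, -0.001, -0.196]
contact_force: [0.1, 0.3, -0.1]
width: 34.4
finger_force: 0.0
```

Run:
```python
from h import *
go(581,-222,25.5,-.195)
s=shot('scene','s3.png')
cv2.imwrite('pics/c3.png',cv2.resize(s[150:250,260:370],(660,600),interpolation=2)[:,:,::-1])
```

```text
tool shift cm [-0.06 -0.05  0.47] turn -0.001 pos [ 581.5 -222.6   30.2] [ 3.141e+00 -1.000e-03 -1.960e-01] w 34.4 [ 0.1  0.3 -0.1] [-0.42  0.68  1.46 -0.    1.    1.34] 3.0
```

View pics/c3.png

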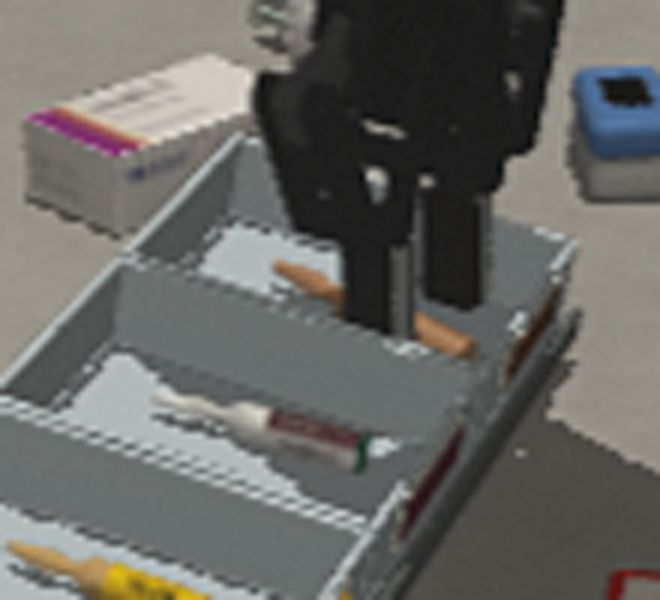

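The fingers straddle the thick body, with its base end still showing at crop (465,345). Next I go down 4 mm more and close.

>>> servo_tool([
  [0.6,0,0,0.2,0],
  [0.6,0,0,0.2,0],
  [0.6,0,0,0,0],
])

```text
clock: 3.35
position: [580.9, -222.3, 25.0]
orientation: [-3.142, 0.0, -0.196]
contact_force: [0.5, 0.4, -0.9]
width: 34.1
finger_force: 0.0
```

>>> servo_tool([
  [0.7,0,0,0,0],
  [0.8,0,0,0,0],
  [0.9,0,0,0,0],
  [1,0,0,0,0],
  [1,0,0,0,0],
  [1,0,0,0,0],
])

```text
clock: 3.95
position: [581.2, -222.4, 25.6]
orientation: [3.142, -0.0, -0.196]
contact_force: [-1.5, -0.8, 6.1]
width: 12.5
finger_force: 60.6
```

>>> servo_tool([
  [1,0,0,-0.5,0],
  [1,0,0,-1.5,0],
  [1,0,0,-2.5,0],
  [1,0,0,-3,0],
  [1,0,0,-3,0],
  [1,0,0,0,0],
])

```text
clock: 4.55
position: [582.7, -223.1, 135.9]
orientation: [3.14, -0.007, -0.196]
contact_force: [0.4, -0.4, 0.3]
width: 12.4
finger_force: 59.8
```

```bash
python3 -c "
from h import *
go(485,165,125,-.195)"
```

```text
tool shift cm [-17.14 -36.16   1.09] turn -0.001 pos [ 582.7 -223.1  135.9] [ 3.14  -0.007 -0.196] w 12.4 [ 0.4 -0.4  0.3] [-0.42  0.55  1.4   0.    1.19  1.34] 4.55
```

>>> servo_tool([
  [1,-1,-2,0,0],
  [1,-1.5,-3.2,0,0],
  [1,-1.5,-3.2,0,0],
  [1,-1.5,-3.2,0,0],
  [1,-1.5,-3.2,0,0],
  [1,-1.5,-3.2,0,0],
  [1,-1.5,-3.2,0.2,0],
  [1,-1.5,-3.2,0.2,0],
  [1,-1.5,-3.2,0.2,0],
  [1,-1.5,-3.2,0.2,0],
  [1,-1.5,-3.2,0.2,0],
  [1,-1,-2,0.2,0],
])

```text
clock: 5.75
position: [483.7, 165.8, 118.6]
orientation: [-3.141, -0.0, -0.195]
contact_force: [0.1, 0.1, -0.1]
width: 12.6
finger_force: 59.9
```

Run:
```python
from h import *
go(485,165,30,-.195)
s=shot('scene','s4.png')
cv2.imwrite('pics/c4.png',cv2.resize(s[180:420,180:380],(500,600),interpolation=2)[:,:,::-1])
```

```text
tool shift cm [0.14 0.06 8.86] turn 0.0 pos [483.7 165.8 118.6] [-3.141 -0.    -0.195] w 12.6 [ 0.1  0.1 -0.1] [0.26 0.34 1.75 0.   1.05 2.02] 5.75
```

View pics/c4.png

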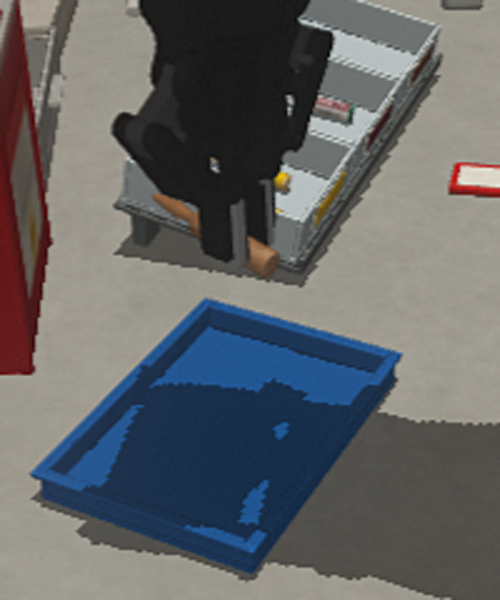

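The ampoule is held firmly, with its base tilted down at crop (265,262), and is over the tray. I'll go down in steps and feel for the floor.

>>> servo_tool([
  [1,0,0,2,0],
  [1,0,0,3,0],
  [1,0,0,3,0],
  [1,0,0,1.5,0],
  [1,0,0,0.4,0],
  [1,0,0,0,0],
  [1,0,0,0,0],
])

```text
clock: 6.5
position: [485.0, 163.9, 20.3]
orientation: [-3.141, -0.001, -0.196]
contact_force: [-0.1, 0.1, 0.1]
width: 12.4
finger_force: 59.9
```

>>> servo_tool([
  [1,0,0,0.2,0],
  [1,0,0,0,0],
])

```text
clock: 6.7
position: [484.7, 163.9, 17.8]
orientation: [-3.141, -0.001, -0.196]
contact_force: [0.9, 0.1, 0.8]
width: 12.3
finger_force: 59.9
```

>>> servo_tool([
  [1,0,0,0.1,0],
  [1,0,0,0,0],
])

```text
clock: 6.9
position: [484.5, 163.9, 16.4]
orientation: [-3.142, -0.0, -0.196]
contact_force: [0.3, -0.4, 0.5]
width: 12.4
finger_force: 59.9
```

>>> servo_tool([
  [1,0,0,0.1,0],
  [1,0,0,0,0],
])

```text
clock: 7.1
position: [484.4, 163.8, 15.2]
orientation: [3.142, 0.0, -0.196]
contact_force: [0.3, -0.3, -0.2]
width: 12.5
finger_force: 59.9
```

>>> servo_tool([
  [1,0,0,0.1,0],
  [1,0,0,0,0],
])

```text
clock: 7.3
position: [484.4, 163.8, 14.1]
orientation: [3.142, 0.0, -0.196]
contact_force: [0.3, -0.2, 0.5]
width: 12.7
finger_force: 59.9
```

>>> servo_tool([
  [1,0,0,0.1,0],
  [1,0,0,0,0],
])

```text
clock: 7.5
position: [484.4, 163.9, 13.2]
orientation: [3.142, 0.0, -0.196]
contact_force: [-0.5, 0.5, -0.5]
width: 12.4
finger_force: 59.9
```

>>> servo_tool([
  [1,0,0,0.1,0],
  [1,0,0,0,0],
])

```text
clock: 7.7
position: [484.4, 163.8, 12.2]
orientation: [3.141, 0.0, -0.196]
contact_force: [0.5, 0.3, 0.3]
width: 12.8
finger_force: 59.9
```

>>> servo_tool([
  [1,0,0,0.1,0],
  [1,0,0,0,0],
])

```text
clock: 7.9
position: [484.6, 163.8, 11.3]
orientation: [-3.142, -0.0, -0.196]
contact_force: [-0.1, -0.6, -0.2]
width: 12.7
finger_force: 59.9
```

>>> servo_tool([
  [1,0,0,0.1,0],
  [1,0,0,0,0],
])

```text
clock: 8.1
position: [484.7, 163.9, 10.8]
orientation: [-3.141, -0.001, -0.196]
contact_force: [-2.4, -0.7, 7.8]
width: 12.8
finger_force: 60.8
```

>>> servo_tool([
  [1,0,0,0.1,0],
  [1,0,0,0,0],
])

```text
clock: 8.3
position: [484.9, 163.9, 10.3]
orientation: [-3.141, -0.001, -0.196]
contact_force: [-5.9, -1.9, 17.8]
width: 12.6
finger_force: 62.0
```

>>> servo_tool([
  [1,0,0,0.05,0],
  [1,0,0,0,0],
])

```text
clock: 8.5
position: [485.0, 163.9, 10.2]
orientation: [-3.141, -0.001, -0.196]
contact_force: [-6.1, -2.9, 22.5]
width: 12.3
finger_force: 62.6
```

>>> servo_tool([
  [1,0,0,0.06,0],
  [1,0,0,0,0],
  [1,0,0,0,0],
])

```text
clock: 8.8
position: [485.1, 163.9, 9.6]
orientation: [-3.141, -0.001, -0.196]
contact_force: [-4.6, -3.9, 19.4]
width: 12.2
finger_force: 63.4
```

Run:
```python
from h import *
go(485,165,10,-.195)
s=shot('scene','s5.png')
cv2.imwrite('pics/c5.png',cv2.resize(s[260:380,200:350],(750,600),interpolation=2)[:,:,::-1])
```

```text
tool shift cm [-0.03 -0.11 -0.04] turn -0.001 pos [485.1 163.9   9.6] [-3.141e+00 -1.000e-03 -1.960e-01] w 12.2 [-4.6 -3.9 19.4] [ 0.25  0.52  1.8  -0.    0.82  2.02] 8.8
```

View pics/c5.png

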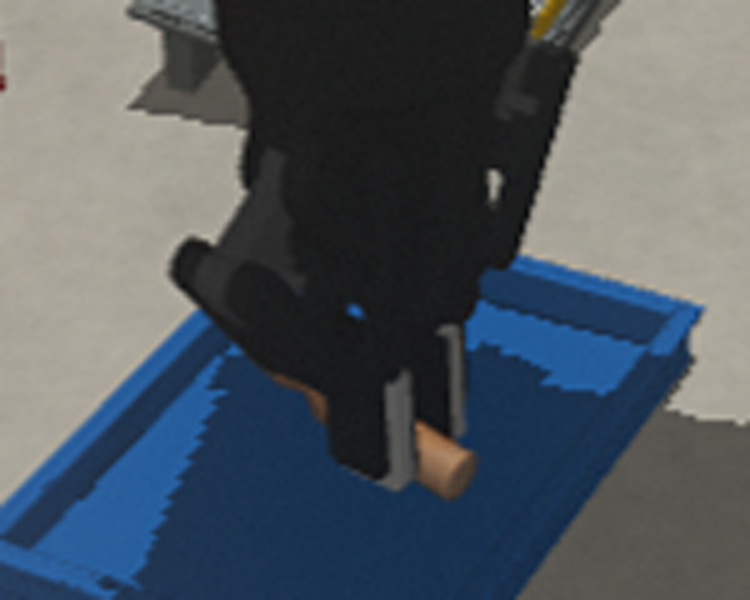

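The ampoule is in the tray with its base on the floor at crop (460,475). The force fell while the tool moved down, so it is pivoting level in the pads. I'll keep pressing in small steps.

>>> servo_tool([
  [1,0,0,0.06,0],
  [1,0,0,0,0],
  [1,0,0,0.06,0],
  [1,0,0,0,0],
])

```text
clock: 9.25
position: [485.6, 164.2, 8.5]
orientation: [-3.14, -0.003, -0.196]
contact_force: [-1.3, -0.5, 17.5]
width: 12.1
finger_force: 64.6
```

>>> servo_tool([
  [1,0,0,0.06,0],
  [1,0,0,0,0],
  [1,0,0,0.06,0],
  [1,0,0,0,0],
])

```text
clock: 9.65
position: [485.8, 164.3, 7.6]
orientation: [-3.14, -0.003, -0.196]
contact_force: [-2.4, -0.2, 21.3]
width: 12.6
finger_force: 66.0
```

>>> servo_tool([
  [1,0,0,0.06,0],
  [1,0,0,0,0],
])

```text
clock: 9.85
position: [485.8, 164.4, 6.9]
orientation: [-3.14, -0.003, -0.196]
contact_force: [-1.2, 2.2, 18.2]
width: 12.7
finger_force: 66.7
```

>>> servo_tool([
  [1,0,0,0.04,0],
  [1,0,0,0,0],
])

```text
clock: 10.05
position: [485.8, 164.3, 6.4]
orientation: [-3.14, -0.003, -0.196]
contact_force: [-0.8, 0.7, 19.0]
width: 12.9
finger_force: 67.2
```

>>> servo_tool([
  [0.82,0,0,0,0],
  [0.8,0,0,0,0],
  [0.75,0,0,0,0],
  [0.7,0,0,0,0],
  [0.6,0,0,0,0],
  [0.6,0,0,0,0],
])

```text
clock: 10.65
position: [484.4, 163.8, 4.7]
orientation: [3.142, 0.0, -0.196]
contact_force: [0.5, -0.9, -0.4]
width: 34.2
finger_force: 0.0
```

>>> servo_tool([
  [0.6,0,0,-0.5,0],
  [0.6,0,0,-1.5,0],
  [0.6,0,0,-3,0],
  [0.6,0,0,-4,0],
  [0.6,0,0,-3,0],
  [0.5,0,0,0,0],
])

```text
clock: 11.25
position: [486.2, 164.3, 129.1]
orientation: [-3.139, -0.006, -0.196]
contact_force: [0.3, -0.7, 0.7]
width: 42.5
finger_force: 0.0
```

Run:
```python
from h import *
go(454,-136,80,0.228)
go(454,-136,80,0.228)
```

```text
tool shift cm [ 2.69 30.08  4.91] turn -0.424 pos [486.2 164.3 129.1] [-3.139 -0.006 -0.196] w 42.5 [ 0.3 -0.7  0.7] [0.25 0.33 1.74 0.   1.07 2.02] 11.25
tool shift cm [ 2.69 30.08  4.91] turn -0.424 pos [486.2 164.3 129.1] [-3.139 -0.006 -0.196] w 42.5 [ 0.3 -0.7  0.7] [0.25 0.33 1.74 0.   1.07 2.02] 11.25
```

>>> servo_tool([
  [0.42,0.2,2,0,0],
  [0.42,0.25,3.2,0,0],
  [0.42,0.25,3.2,0,0],
  [0.42,0.25,3.2,0,0],
  [0.42,0.25,3.2,0,0],
  [0.42,0.25,3.2,0,0],
  [0.42,0.25,3.2,0,0],
  [0.42,0.25,3.2,0,0],
  [0.42,0.25,3.2,0,0],
  [0.42,0.25,2.5,0,0],
])

```text
clock: 12.25
position: [449.2, -137.7, 124.3]
orientation: [-3.142, 0.001, -0.197]
contact_force: [-0.7, 0.3, 0.7]
width: 49.6
finger_force: 0.0
```

>>> servo_tool([
  [0.42,0,0,0,-0.141],
  [0.42,0,0,0,-0.141],
  [0.42,0,0,0,-0.141],
  [0.42,0,0,0,0],
])

```text
clock: 12.65
position: [449.5, -136.1, 124.3]
orientation: [-3.141, 0.001, 0.229]
contact_force: [0.5, 0.1, 0.9]
width: 49.4
finger_force: 0.0
```

Run:
```python
from h import *
np.set_printoptions(precision=1,suppress=True)
go(454,-136,40,0.228)
t=shot('top','t6.png');s=shot('scene','s6.png')
cv2.imwrite('pics/c6.png',np.hstack([cv2.resize(t[225:335,140:270],(400,340)),cv2.resize(s[200:415,190:440],(395,340))])[:,:,::-1])
c=big(mask(s,(0,120,80),(10,255,255),(350,235,405,265)));w=np.array([plane('scene',*p[0],5)[:2] for p in c]).astype(np.float32)
print(cv2.minAreaRect(w))
for n,i,b in (('top',t,(165,250,248,312)),('scene',s,(200,300,340,400))):
    c=big(mask(i,(5,60,60),(20,255,255),b)); r=cv2.minAreaRect(np.array([plane(n,*p[0],11)[:2] for p in c]).astype(np.float32)); print(n,r)
```

```text
tool shift cm [0.4 0.1 8.4] turn 0.001 pos [ 449.5 -136.1  124.3] [-3.1  0.   0.2] w 49.4 [0.5 0.1 0.9] [-0.4  0.2  1.9 -0.   1.   1. ] 12.65
((453.21484375, -132.86033630371094), (59.85162353515625, 42.06268310546875), 14.413166046142578)
top ((499.9367980957031, 160.12620544433594), (12.46743106842041, 72.54876708984375), 78.24461364746094)
scene ((498.2424621582031, 159.4751739501953), (16.068119049072266, 75.42852020263672), 77.41580963134766)
```

View pics/c6.png

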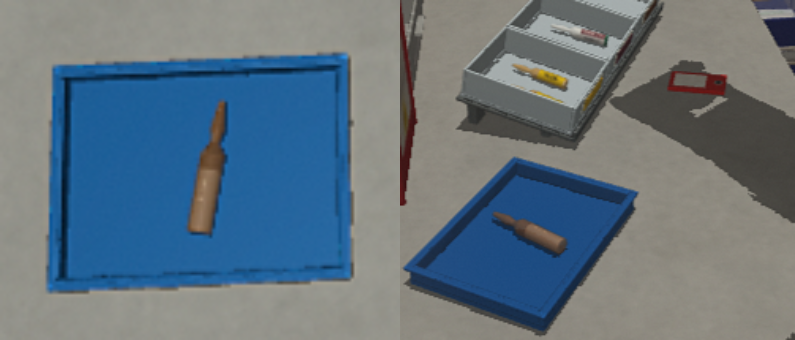

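The ampoule lies flat in the tray, at about (500,160). The tag is clear at scene crop (697,83). Next I go down to the tag.

>>> servo_tool([
  [0.42,0.2,0.1,2,0],
  [0.42,0.2,0,3,0],
  [0.42,0,0,3,0],
  [0.42,0,0,2.5,0],
  [0.42,0,0,0.7,0],
  [0.42,0,0,0,0],
  [0.42,0,0,0,0],
])

```text
clock: 13.45
position: [454.5, -136.4, 13.8]
orientation: [3.141, -0.001, 0.226]
contact_force: [0.8, -0.1, 0.6]
width: 49.4
finger_force: 0.0
```

Run:
```python
from h import *
go(454,-136,1.5,0.228)
```

```text
tool shift cm [-0.04 -0.05  1.23] turn -0.002 pos [ 454.5 -136.4   13.8] [ 3.141e+00 -1.000e-03  2.260e-01] w 49.4 [ 0.8 -0.1  0.6] [-0.37  0.45  1.9   0.    0.79  0.98] 13.45
```

>>> servo_tool([
  [0.42,0,0,0.6,0],
  [0.42,0,0,0.3,0],
  [0.42,0,0,0.2,0],
  [0.42,0,0,0.1,0],
  [0.42,0,0,0,0],
])

```text
clock: 13.95
position: [453.9, -136.2, 0.8]
orientation: [-3.142, 0.0, 0.227]
contact_force: [0.2, 0.4, -0.8]
width: 49.6
finger_force: 0.0
```

>>> servo_tool([
  [0.5,0,0,0,0],
  [0.55,0,0,0,0],
  [0.65,0,0,0,0],
  [0.8,0,0,0,0],
  [1,0,0,0,0],
  [1,0,0,0,0],
])

```text
clock: 14.55
position: [454.1, -136.2, 1.3]
orientation: [3.141, -0.0, 0.227]
contact_force: [-2.4, 2.0, 8.3]
width: 33.3
finger_force: 58.8
```

>>> servo_tool([
  [1,0,0,-0.5,0],
  [1,0,0,-1.5,0],
  [1,0,0,-3,0],
  [1,0,0,-3,0],
  [1,0,0,-3,0],
  [1,0,0,-2,0.142],
  [1,0,0,0,0],
])

```text
clock: 15.25
position: [455.0, -136.6, 133.6]
orientation: [3.139, -0.004, 0.081]
contact_force: [-0.1, 0.0, -0.6]
width: 33.1
finger_force: 59.7
```

Run:
```python
from h import *
go(608,-220,110,0.085)
```

```text
tool shift cm [14.57  9.55  2.36] turn -0.004 pos [ 455.  -136.6  133.6] [ 3.139 -0.004  0.081] w 33.1 [-0.1  0.  -0.6] [-0.37  0.24  1.84 -0.    1.05  1.12] 15.25
```

>>> servo_tool([
  [1,1.5,1,0,0],
  [1,2.5,1.7,0,0],
  [1,3,1.8,0,0],
  [1,3,2,0,0],
  [1,3,2,0,0],
  [1,1.6,1,0,0],
  [1,0,0,0,0],
  [1,0,0,0,0],
])

```text
clock: 16.05
position: [606.9, -218.2, 129.4]
orientation: [-3.141, 0.002, 0.086]
contact_force: [-0.4, 0.5, -1.0]
width: 33.1
finger_force: 59.7
```

Run:
```python
from h import *
go(608,-220,55,0.085)
s=shot('scene','s7.png')
cv2.imwrite('pics/c7.png',cv2.resize(s[120:250,240:370],(600,600),interpolation=2)[:,:,::-1])
```

```text
tool shift cm [0.1  0.18 7.44] turn 0.001 pos [ 606.9 -218.2  129.4] [-3.141e+00  2.000e-03  8.600e-02] w 33.1 [-0.4  0.5 -1. ] [-0.4   0.6   1.33  0.    1.21  1.08] 16.05
```

>>> servo_tool([
  [1,0.1,0.1,2,0],
  [1,0,0.1,2.5,0],
  [1,0,0,2,0],
  [1,0,0,1,0],
  [1,0,0,0,0],
  [1,0,0,0,0],
])

```text
clock: 16.7
position: [608.9, -220.4, 56.9]
orientation: [3.141, -0.001, 0.085]
contact_force: [-0.1, -0.2, 0.0]
width: 32.7
finger_force: 59.7
```

>>> servo_tool([
  [1,0,0,0.5,0],
  [1,0,0,0.4,0],
  [1,0,0,0,0],
])

```text
clock: 17.0
position: [608.4, -220.4, 46.4]
orientation: [-3.141, 0.0, 0.085]
contact_force: [0.3, -0.1, -0.8]
width: 32.9
finger_force: 59.7
```

>>> servo_tool([
  [1,0,0,0.2,0],
  [1,0,0,0,0],
])

```text
clock: 17.2
position: [608.6, -220.4, 44.6]
orientation: [-3.142, 0.0, 0.085]
contact_force: [0.5, 0.3, -0.2]
width: 33.2
finger_force: 59.7
```

>>> servo_tool([
  [1,0,0,0.1,0],
  [1,0,0,0,0],
])

```text
clock: 17.4
position: [608.6, -220.4, 43.7]
orientation: [-3.142, 0.0, 0.085]
contact_force: [0.8, -0.2, -1.1]
width: 33.4
finger_force: 59.7
```

>>> servo_tool([
  [1,0,0,0.2,0],
  [1,0,0,0.2,0],
  [1,0,0,0,0],
])

```text
clock: 17.7
position: [608.5, -220.3, 39.4]
orientation: [-3.141, 0.001, 0.085]
contact_force: [0.2, -0.9, 1.1]
width: 33.2
finger_force: 59.7
```

>>> servo_tool([
  [1,0,0,0.2,0],
  [1,0,0,0,0],
])

```text
clock: 17.9
position: [608.5, -220.4, 37.5]
orientation: [-3.141, 0.0, 0.085]
contact_force: [-0.2, -1.0, -0.3]
width: 32.9
finger_force: 59.7
```

>>> servo_tool([
  [1,0,0,0.1,0],
  [1,0,0,0,0],
])

```text
clock: 18.1
position: [608.6, -220.4, 36.7]
orientation: [-3.142, 0.0, 0.085]
contact_force: [0.2, 0.7, -1.0]
width: 33.1
finger_force: 59.7
```

>>> servo_tool([
  [1,0,0,0.1,0],
  [1,0,0,0,0],
])

```text
clock: 18.3
position: [608.6, -220.4, 35.6]
orientation: [-3.141, 0.0, 0.085]
contact_force: [0.5, -0.7, 0.1]
width: 32.9
finger_force: 59.7
```

>>> servo_tool([
  [1,0,0,0.1,0],
  [1,0,0,0,0],
])

```text
clock: 18.5
position: [608.7, -220.4, 34.7]
orientation: [3.142, -0.0, 0.085]
contact_force: [1.1, -1.1, -0.1]
width: 32.8
finger_force: 59.8
```

>>> servo_tool([
  [1,0,0,0.1,0],
  [1,0,0,0,0],
])

```text
clock: 18.7
position: [608.7, -220.4, 33.9]
orientation: [3.142, -0.0, 0.085]
contact_force: [-1.4, -0.1, 3.1]
width: 33.0
finger_force: 60.1
```

>>> servo_tool([
  [1,0,0,0.06,0],
  [1,0,0,0,0],
])

```text
clock: 18.9
position: [608.7, -220.5, 33.4]
orientation: [3.141, -0.0, 0.085]
contact_force: [-2.7, 0.6, 4.3]
width: 33.1
finger_force: 60.2
```

Contact came at z≈34, as expected. I'll press on in small steps so the tag pivots to match the slope.

>>> servo_tool([
  [1,0,0,0.06,0],
  [1,0,0,0,0],
  [1,0,0,0.06,0],
  [1,0,0,0,0],
])

```text
clock: 19.3
position: [608.6, -220.5, 32.5]
orientation: [3.141, -0.0, 0.085]
contact_force: [-5.0, 1.0, 8.5]
width: 33.1
finger_force: 60.4
```

>>> servo_tool([
  [1,0,0,0.06,0],
  [1,0,0,0,0],
  [1,0,0,0.06,0],
  [1,0,0,0,0],
])

```text
clock: 19.7
position: [608.7, -220.5, 31.6]
orientation: [3.141, -0.0, 0.085]
contact_force: [-7.8, 1.7, 11.8]
width: 33.0
finger_force: 60.3
```

>>> servo_tool([
  [1,0,0,0.06,0],
  [1,0,0,0,0],
])

```text
clock: 19.9
position: [608.7, -220.5, 31.1]
orientation: [3.141, -0.0, 0.085]
contact_force: [-8.8, 1.1, 12.3]
width: 33.4
finger_force: 60.2
```

>>> servo_tool([
  [1,0,0,0.06,0],
  [1,0,0,0,0],
])

```text
clock: 20.1
position: [608.9, -220.7, 30.7]
orientation: [3.141, -0.001, 0.085]
contact_force: [-7.6, 1.0, 13.0]
width: 33.1
finger_force: 61.7
```

>>> servo_tool([
  [1,0,0,0.06,0],
  [1,0,0,0,0],
])

```text
clock: 20.3
position: [608.9, -220.7, 30.1]
orientation: [3.141, -0.001, 0.085]
contact_force: [-6.0, 0.6, 13.2]
width: 32.9
finger_force: 64.2
```

>>> servo_tool([
  [0.58,0,0,0,0],
  [0.56,0,0,0,0],
  [0.54,0,0,0,0],
  [0.52,0,0,0,0],
  [0.5,0,0,0,0],
  [0.5,0,0,0,0],
])

```text
clock: 20.9
position: [608.6, -220.4, 28.9]
orientation: [-3.142, 0.0, 0.085]
contact_force: [0.4, -0.6, -0.6]
width: 42.6
finger_force: 0.0
```

Released with zero contact force. I'll lift, move aside and check.

>>> servo_tool([
  [0.5,0,0,-0.3,0],
  [0.5,0,0,-0.5,0],
  [0.5,0,0,-1.5,0],
  [0.5,0,0,-3,0],
  [0.5,0,0,-4,0],
  [0.5,0,0,-3,0],
  [0.5,0,0,0,0],
])

```text
clock: 21.6
position: [610.3, -221.1, 158.5]
orientation: [3.137, -0.008, 0.085]
contact_force: [-0.2, -0.4, 0.9]
width: 42.7
finger_force: 0.0
```

>>> servo_tool([
  [0.5,-1.5,2,0,0],
  [0.5,-2,3,0,0],
  [0.5,-2,3,0,0],
  [0.5,-2,3,0,0],
  [0.5,-2,3,0,0],
  [0.5,-2,3,0,0],
  [0.5,-2,3,0,0],
  [0.5,-1,1,0,0],
  [0.5,0,0,0,0],
])

```text
clock: 22.5
position: [480.8, -443.0, 152.1]
orientation: [-3.142, 0.0, 0.082]
contact_force: [0.4, -0.1, -0.1]
width: 42.8
finger_force: 0.0
```

Run:
```python
from h import *
go(608,-220,55,0.085)
t=shot('top','t8.png');s=shot('scene','s8.png')
cv2.imwrite('pics/c8.png',np.hstack([cv2.resize(t[145:335,140:480],(510,285)),cv2.resize(s[150:290,220:370],(285,285))])[:,:,::-1])
for n,i,b in (('top',t,(395,160,460,240)),('scene',s,(275,170,355,225))):
    c=big(mask(i,(0,120,80),(10,255,255),b)); r=cv2.minAreaRect(np.array([plane(n,*p[0],32)[:2] for p in c]).astype(np.float32)); print(n,r)
```

```text
tool shift cm [ 14.51 -21.18   9.71] turn -0.003 pos [ 480.8 -443.   152.1] [-3.142  0.     0.082] w 42.8 [ 0.4 -0.1 -0.1] [-0.8   0.6   1.28 -0.    1.26  0.69] 22.5
top ((608.7996215820312, -220.9024200439453), (61.838661193847656, 35.78260040283203), 2.0526838302612305)
scene ((590.361572265625, -223.96917724609375), (19.291526794433594, 34.012081146240234), 74.6749267578125)
```

View pics/c8.png

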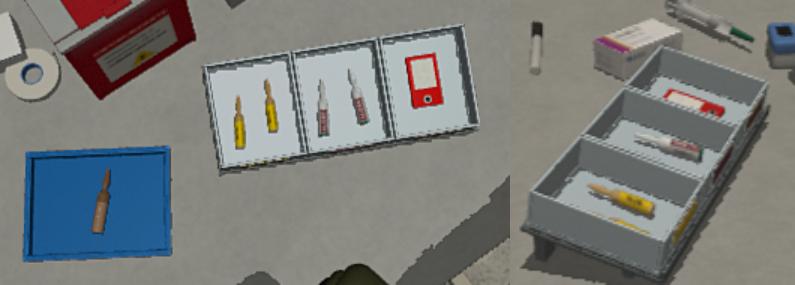

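The tag lies flat in the brown bin at crop (425,80). The ampoule is flat in the tray at (103,200), and the other four ampoules haven't moved.

```bash
python3 -c "
from h import *
print(bot.finish_job())"
```

```text
the job is handed in; nothing more can be done
None
```

The job is handed in at about 22.5 s of the 64 s allowed: the brown ampoule lies flat in the blue tray, the red tag lies flat in the bin it came from, and the other four ampoules are where they were.

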